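# Lay the heat sinks down, flat face up

## Task

Two aluminium heat sinks, a long and a short one, stand on edge on the blue work mat. Push each one over where it stands, without picking it up, so that both end lying on the mat on their fin tips with the smooth flat face up, ready for thermal pads. Leave the flux jar, screwdriver, multimeter and power supply alone.

Things in the scene. Friction and masses are not known exactly. Their poses are not given: they have to be found in the camera images.
- mat: Dark blue silicone work mat lying fixed on the bench, 400 (x) by 600 (y) mm, 3 thick. Origin at the centre of its underside, on the bench; its y axis runs along the long side.
- sink_long: The longer aluminium heat sink: 110 mm long, 70 high, 25 thick, about 180 g, standing on its 110 x 25 edge. One big side is a smooth flat plate 5 thick with 4 small screw holes; a row of thin fins 20 deep points away from its back (a comb seen from above). Origin: centre of the block. x points out of the flat face (fins to -x; any heading at the start), y along the length, z up as it stands. Laid right, x points up.
- sink_short: The shorter aluminium heat sink: 80 mm long, 60 high, 25 thick, about 120 g, standing on its 80 x 25 edge. One big side is a smooth flat plate 5 thick with 4 small screw holes; a row of thin fins 20 deep points away from its back (a comb seen from above). Origin: centre of the block. x points out of the flat face (fins to -x; any heading at the start), y along the length, z up as it stands. Laid right, x points up.
- sink_long_face (a point): Centre of the long heat sink's flat face, 12.5 mm from its origin along +x. Pushed near its top edge, the standing block tips about its foot and does not slide; pushed on this face it falls by itself onto its fin tips once it leans about 25 degrees. Lying right, this face is 25 mm above the mat.
- sink_short_face (a point): Centre of the short heat sink's flat face, 12.5 mm from its origin along +x. Pushed near its top edge, the standing block tips about its foot and does not slide; pushed on this face it falls by itself onto its fin tips once it leans about 25 degrees. Lying right, this face is 25 mm above the mat.
- flux_jar: Small closed jar, 40 mm diameter, 45 high, standing on the mat between the heat sinks. Origin at the centre of its underside. Leave alone.
- driver: Screwdriver 170 mm long, lying on the mat along its far edge. Origin about its middle; it lies along the far edge. Leave alone.
- meter: Black multimeter, 170 x 85 x 40 mm high, lying on the bench left of the mat. Origin at the centre of its underside. Leave alone.
- psu: Grey metal power supply case, 200 x 110 x 85 mm high, on the bench right of the mat. Origin at the centre of its underside. Leave alone.
There are look-alikes about, which are no part of the job. Leave any turquoise look-alike of the sink_short alone.

How it is judged (in metres and radians):
At the end, for the whole second after the job is handed in: Both heat sinks lie at rest on the mat on their fin tips, flat face up (within about 7 degrees, face 20 to 31 mm above the mat), with their centres at least 30 mm inside the mat's edges and within 120 mm of where they started (angle between each of sink_long, sink_short's own x axis and vertical below 0.12 rad and height (world z) of sink_long_face between 0.023 and 0.034 m and x of sink_long in the frame of mat between -0.17 and 0.17 m and y of sink_long in the frame of mat between -0.27 and 0.27 m and distance of each of sink_long, sink_short from where it was at the start of the episode below 0.12 m and linear speed of each of sink_long, sink_short below 0.02 m/s and angular speed of each of sink_long, sink_short below 0.1 rad/s and height (world z) of sink_short_face between 0.023 and 0.034 m and x of sink_short in the frame of mat between -0.17 and 0.17 m and y of sink_short in the frame of mat between -0.27 and 0.27 m); the robot touches nothing.
It fails at once if the long heat sink is picked up off the mat (its centre rises more than 15 mm) (height (world z) of sink_long above 0.053 m).
It fails at once if the short heat sink is picked up off the mat (its centre rises more than 15 mm) (height (world z) of sink_short above 0.048 m).
It fails at once if the flux jar is shifted by more than 20 mm or tipped (distance of flux_jar from where it was at the start of the episode above 0.02 m or angle between flux_jar's own z axis and vertical above 0.4 rad).
It fails at once if the screwdriver, multimeter or power supply is shifted by more than 20 mm (distance of any of driver, meter, psu from where it was at the start of the episode above 0.02 m).
It also fails if it takes over 40 s, if anything falls off the work surface, if the arm or the gripper's body presses on something with over 40 N, if the wrist force passes 120 N, or if a joint passes its speed limit or range.

## Robot

A 7-joint arm with a two-finger parallel gripper is mounted at the origin on the work surface. World frame = base frame: x ahead of the robot, y to its left, z up, the work surface at z = 0. Lengths are in mm, angles in rad, forces in N, time in s.
With the tool pointing down it reaches from about 425 to 950 mm from the base axis. Payload 4.7 kg.
Tool frame: the origin (TCP) lies at the very end of the fingers, on their centre line; the grasp point (between the pads) lies 19 mm behind it; z points along the fingers, y is the line along which they close (so a half turn about z gives the same grasp; the last joint's range is limited). The gripper opens to 85 mm and grips with 20 to 120 N. Pads are 22 mm wide; open, the fingers measure 114 mm over their backs; the gripper's body (76 mm by 85 mm) begins 54 mm behind the grasp point. The pads swing forward as they close: fully open they stand 13 mm farther back than shut.
Start: joints at [-1.269, 0.469, -0.049, 1.532, 0.024, 1.141, -0.082], TCP at [219.2, 638.435, 231.335] pointing down, gripper open.
Joint ranges: [-2.59, 2.59], [-0.33, 1.99], [-1.39, 1.29], [0.1, 2.45], [-1.04, 4.18], [0.21, 1.99], [-2.66, 2.66]. Speed limits (rad/s): [2.57, 2.57, 3.14, 3.14, 3.14, 3.14, 3.14].

## Interface

Orientations are given as a unit quaternion [w, x, y, z].
In Python, from bench import get_obs, grab_frame, camera_model, job_done, recognise gives the robot as it stands.
- The arm moves only by the tool move_arm, never from a script. Its argument "commands" is a list that holds one entry, the list of rows, each a list of 4 numbers: the shift along the tool's x, y, z in cm, then the turn about the tool's z in degrees. In form: [[[tx, ty, tz, spin], ...]]. A call has 1 to 12 rows; each row is the pose to reach, as a shift and turn from the pose commanded when the call began, along the tool's axes at that moment; what a row does not reach only later rows make up. A row lasts 1/8 s, in which the tool goes at most 62.5 mm and 10.7 degrees, less where a joint would pass 70% of its speed; a pose out of reach is approached as far as the arm can. A call with a gripper value outside its range is refused whole. "hand" is the opening, from -1 (shut) to 1 (fully open), set as the call begins (left out, the last holds). The fingers move at their own pace and stop on an object; the grip force is fixed at half the most. Time passes only in rows, so rows that repeat a pose let the fingers close. It gives the time, the measured TCP pose, the force, the opening and the grip force at its end, in the units of the state.
- get_obs(): the state, without advancing time (a new reading comes with each control period).
- grab_frame(name): name is "side" or "top"; returns the picture (384x512x3 uint8, red, green, blue); there is no depth.
- camera_model(name): a dict with "fx", "fy", "cx", "cy" (pixels), "cam_to_world" (4x4, takes a point from camera to world coordinates). Camera axes: x right, y down, z forward; pixel columns grow to the right and rows downward; lengths in mm; the calibration is good to about 2 mm. A picture is of the moment at which its call begins. camera_model takes no time and is no camera call.
- job_done(): hands the job in; it is judged then, once.
Trained networks look in the newest picture that a camera, given by its name, has taken for a name from the list of things; names that differ only in an ending like _2 or _b are one class to them, and where a whole thing is asked for, a point or a joint stands for the part that bears it (a point fixed in the world has none). Each returns a list of dicts, best first, with "p" (0 to 1); they miss things now and then, are a little off and sometimes report something else, mostly with a low value. They report only what shows in the picture. A call takes as long as a camera call. They do not tell look-alikes from the thing itself.
- recognise(thing, camera): "bbox" ([centre column, centre row, width, height] as shares, 0 to 1, of the picture: columns of its width, rows of its height, round what is visible of it).
The state is a dict: "time": time; "joint_pos": joint angles; "qd": joint speeds; "joint_torque": joint torques, N m; "position": TCP position; "tcp_rot": TCP orientation; "contact_force": force on the tool from outside, world axes, zero at the start; "wrist_torque": the same for the moment, N m; "width": finger opening in mm; "finger_force": force on a finger pad.
Only numpy, scipy, OpenCV 4.12 (cv2) and the standard library are available. Lean on these libraries where they do the work, as an engineer would, in place of code of your own. Each camera call takes 0.05 s, during which the arm holds its last target. There are 200 camera calls.

## Working session

There is one attempt and no reset: what is moved stays moved. The work goes in short steps, Python scripts to look and compute and a tool call to move; the robot and the scene stay as the last step left them, time stands still between calls to the robot, and variables do not carry over. Pictures are saved under pics/ and viewed, at most 10 in all, crops included, and the job is handed in when it is done.

Besides the shell and the picture viewer there is one more tool, called after "Call:" as name([rows], argument=value, ...), one row to a line, values as JSON. move_arm: Moves the arm, as the interface text tells. Its arguments: {"type":"object","properties":{"commands":{"type":"array"},"hand":{"type":"number"}},"required":["commands"]}

```bash
mkdir -p pics; cat > h.py <<'E'
import numpy as np,cv2
from bench import *
def save(n,f,crop=None,s=1):
    a=grab_frame(n)[:,:,::-1]
    if crop: a=a[crop[1]:crop[3],crop[0]:crop[2]]
    a=cv2.resize(a,None,fx=s,fy=s,interpolation=cv2.INTER_CUBIC); cv2.imwrite('pics/'+f,a)
def pix(n,u,v,z):
    m=camera_model(n);T=np.array(m['cam_to_world']);d=T[:3,:3]@[(u-m['cx'])/m['fx'],(v-m['cy'])/m['fy'],1];o=T[:3,3]
    return o+d*(z-o[2])/d[2]
def proj(n,p):
    m=camera_model(n);T=np.linalg.inv(np.array(m['cam_to_world']));c=T[:3,:3]@np.array(p)+T[:3,3]
    return [c[0]/c[2]*m['fx']+m['cx'],c[1]/c[2]*m['fy']+m['cy']]
E
python3 - <<'E'
from h import *
save('top','t1.png',s=1.5);save('side','s1.png',s=1.5)
for n in('top','side'):
  print(n,np.round(np.array(camera_model(n)['cam_to_world']),2).tolist())
  for t in('sink_long','sink_short','flux_jar','mat'):
    print(t,[(round(d['p'],2),np.round(np.array(d['bbox'])*[512,384,512,384]).tolist()) for d in recognise(t,n)])
o=get_obs();print(o['position'],o['tcp_rot'],o['time'])
E
```

```text
top [[0.05, -0.98, 0.21, 378.96], [-1.0, -0.05, 0.01, -24.03], [-0.0, -0.21, -0.98, 1149.21], [0.0, 0.0, 0.0, 1.0]]
sink_long [(0.84, [193.0, 224.0, 48.0, 12.0])]
sink_short [(0.73, [271.0, 233.0, 11.0, 27.0]), (0.6, [311.0, 232.0, 33.0, 24.0])]
flux_jar [(0.44, [259.0, 199.0, 17.0, 11.0])]
mat [(0.58, [255.0, 232.0, 213.0, 151.0]), (0.21, [310.0, 233.0, 23.0, 21.0])]
side [[-1.0, -0.0, -0.0, 608.85], [0.0, 0.78, -0.63, 763.02], [0.0, -0.63, -0.78, 1041.18], [0.0, 0.0, 0.0, 1.0]]
sink_long [(0.82, [278.0, 249.0, 11.0, 57.0])]
sink_short [(0.84, [275.0, 157.0, 22.0, 34.0])]
flux_jar [(0.46, [243.0, 197.0, 18.0, 19.0])]
mat [(0.78, [277.0, 214.0, 156.0, 172.0])]
[219.18330534 638.40348143 231.29496168] [-1.53329327e-05  1.64641566e-01  9.86353463e-01 -6.81775932e-06] 0.5
```

```bash
python3 - <<'E'
import cv2
a=cv2.imread('pics/t1.png');b=cv2.imread('pics/s1.png')
cv2.imwrite('pics/t2.png',cv2.resize(a[220:480,200:580],None,fx=2.1,fy=2.1,interpolation=2))
cv2.imwrite('pics/s2.png',cv2.resize(b[180:470,270:560],None,fx=2,fy=2,interpolation=2))
E
```

```text
(no output)
```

View pics/t1.png

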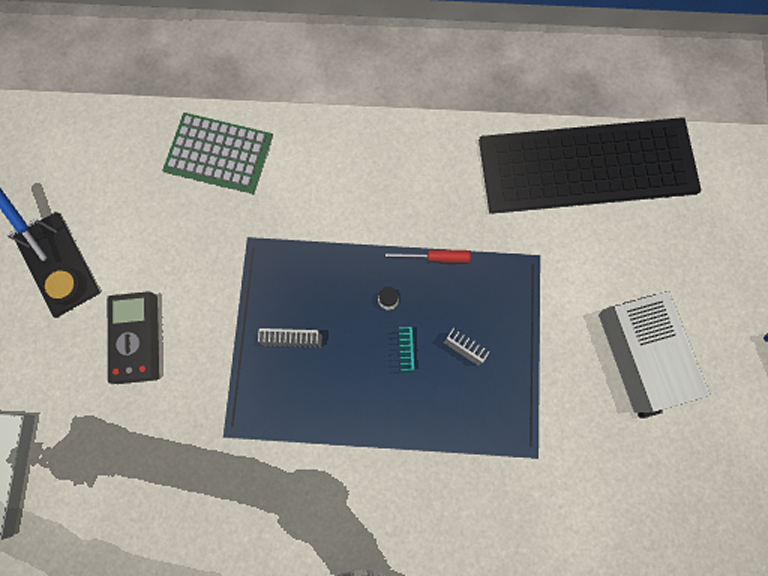

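View pics/t2.png

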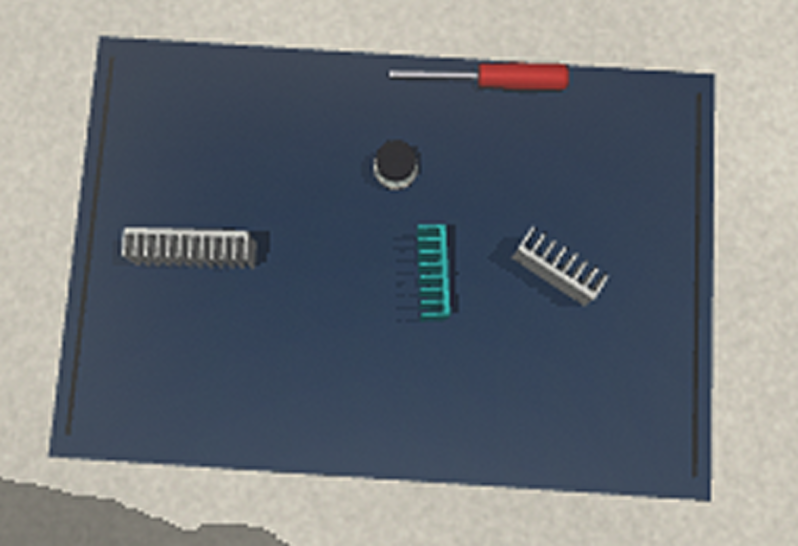

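View pics/s2.png

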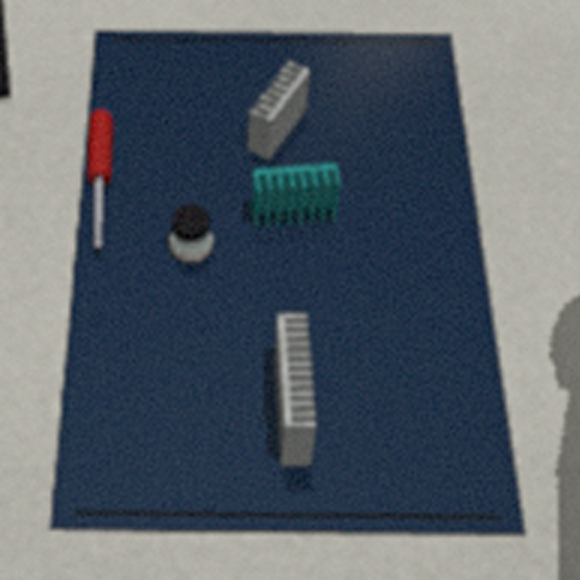

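The top view (t1.png) shows three candidates. The grey long sink is at (290,338) with its plate on the far (+x) side and fins towards the robot. The grey short sink is at (467,346) with its plate on the lower-left side and fins to the upper right. The turquoise look-alike at (405,349) is to be left alone. The crops confirm the grey sinks are the ones to push. The flux jar is at (388,298).

```bash
python3 - <<'E'
from h import *
def c(u,v,z,l):
    p=pix('top',(200+u/2.1)/1.5,(220+v/2.1)/1.5,z);print(l,np.round(p[:2]).tolist());return p
def s(u,v,z,l): print('  side',l,np.round(pix('side',(270+u/2)/1.5,(180+v/2)/1.5,z)[:2]).tolist())
for u,v in((100,37),(714,73),(710,500),(50,456)): c(u,v,3,'mat')
c(123,228,73,'L1');c(249,231,73,'L2');s(278,314,73,'L2');s(283,426,73,'L1')
c(517,250,63,'S1');c(594,295,63,'S2');c(536,227,63,'Sf1');c(607,275,63,'Sf2')
s(262,122,63,'S?far finside');s(273,122,63,'Splate far-left');s(309,71,63,'Splate near')
c(446,225,63,'T1');c(450,315,63,'T2')
o=get_obs();w,x,y,z=o['tcp_rot']
from scipy.spatial.transform import Rotation as R
print(np.round(R.from_quat([x,y,z,w]).as_matrix(),3).tolist())
E
```

```text
mat [733.0, 277.0]
mat [727.0, -321.0]
mat [327.0, -316.0]
mat [335.0, 282.0]
L1 [537.0, 220.0]
L2 [540.0, 109.0]
  side L2 [544.0, 112.0]
  side L1 [543.0, 223.0]
S1 [536.0, -130.0]
S2 [499.0, -199.0]
Sf1 [558.0, -146.0]
Sf2 [518.0, -210.0]
  side S?far finside [551.0, -124.0]
  side Splate far-left [540.0, -124.0]
  side Splate near [501.0, -194.0]
T1 [555.0, -66.0]
T2 [475.0, -73.0]
[[-0.946, 0.325, -0.0], [0.325, 0.946, -0.0], [0.0, -0.0, -1.0]]
```

Call:
move_arm([
  [[-51.4,-32.3,0,-19],[-51.4,-32.3,0,-19],[-51.4,-32.3,0,-19],[-51.4,-32.3,0,-19],[-51.4,-32.3,0,-19],[-51.4,-32.3,0,-19],[-51.4,-32.3,0,-19],[-51.4,-32.3,0,-19],[-51.4,-32.3,0,-19],[-51.4,-32.3,0,-19],[-51.4,-32.3,0,-19],[-51.4,-32.3,0,-19]],
], hand=-1)

```text
time: 2.0
position: [600.0, 166.8, 231.2]
tcp_rot: [-0.0, -0.001, 1.0, 0.0]
contact_force: [0.2, 0.0, 0.2]
width: 0.1
finger_force: 0.0
```

Call:
move_arm([
  [[0,0,6,0],[0,0,12,0],[0,0,17,0],[0,0,17,0],[2,0,17,0],[3.5,0,17,0],[4.2,0,17,0],[4.9,0,17,0],[5.6,0,17,0],[6.3,0,17,0],[7,0,17,0],[7.7,0,17,0]],
])

```text
time: 3.5
position: [522.7, 165.9, 61.1]
tcp_rot: [-0.0, -0.0, 1.0, -0.0]
contact_force: [-0.4, 0.1, 0.0]
width: 0.4
finger_force: 0.0
```

```bash
python3 - <<'E'
from h import *
save('side','s3.png',(180,110,380,320),2.5)
E
```

```text
(no output)
```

View pics/s3.png

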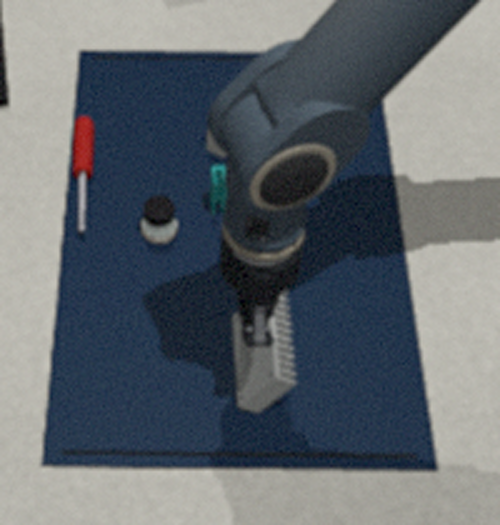

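The crop shows the gripper at (262,325) pushing the flat face. The long sink at (265,360) is leaning towards the robot as planned, so I'll keep pushing.

Call:
move_arm([
  [[0.7,0,0,0],[1.4,0,0,0],[2.1,0,0,0],[2.1,0,0,0],[2.1,0,0,0],[-1,0,0,0],[-1,0,-6,0],[-1,0,-12,0],[-1,0,-12,0]],
])

```text
time: 4.68
position: [537.1, 167.0, 186.4]
tcp_rot: [0.005, -0.0, 1.0, 0.002]
contact_force: [-0.1, 0.2, -0.6]
width: 0.3
finger_force: 0.0
```

```bash
python3 - <<'E'
from h import *
save('side','s4.png',(180,110,380,320),2.5)
E
```

```text
(no output)
```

View pics/s4.png

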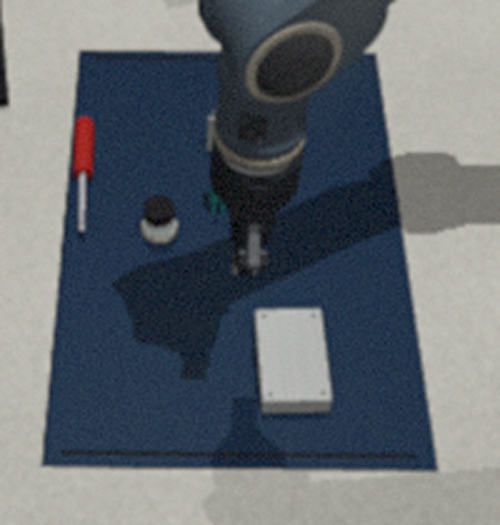

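The crop shows the long sink lying flat face up at (293,360). Next is the short sink.

Call:
move_arm([
  [[5,-30.8,-2,29],[5,-30.8,-2,29],[5,-30.8,-2,29],[5,-30.8,-2,29],[5,-30.8,-2,29],[5,-30.8,-2,29],[5,-30.8,-2,29],[5,-30.8,-2,29],[5,-30.8,-2,29]],
])

```text
time: 5.85
position: [483.9, -140.6, 200.9]
tcp_rot: [-0.0, 0.249, 0.969, 0.0]
contact_force: [0.5, 0.6, 0.8]
width: -0.1
finger_force: 0.0
```

Call:
move_arm([
  [[0,0,6,0],[0,0,12,0],[0,0,14.8,0],[0,0,14.8,0],[-1.5,0,14.8,0],[-2.5,0,14.8,0],[-3.2,0,14.8,0],[-3.9,0,14.8,0],[-4.6,0,14.8,0],[-5.3,0,14.8,0],[-6.0,0,14.8,0],[-6.7,0,14.8,0]],
])

```text
time: 7.35
position: [542.7, -174.7, 53.2]
tcp_rot: [-0.0, 0.25, 0.968, 0.0]
contact_force: [0.7, 0.1, -0.1]
width: 0.2
finger_force: 0.0
```

Call:
move_arm([
  [[-0.6,0,0,0],[-0.6,0,0,0],[-0.6,0,0,0],[2,0,0,0],[2,0,-6,0],[2,0,-12,0],[6,12,-14,0],[6,18,-14,0],[6,24,-14,0],[6,24,-14,0]],
])

```text
time: 8.6
position: [606.2, 66.8, 193.7]
tcp_rot: [0.0, 0.25, 0.968, 0.0]
contact_force: [1.2, -0.2, -0.1]
width: -0.1
finger_force: 0.0
```

```bash
python3 - <<'E'
from h import *
save('side','s5.png',(180,110,380,320),2.5)
save('top','t5.png',(130,140,380,320),3)
E
```

```text
(no output)
```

View pics/s5.png

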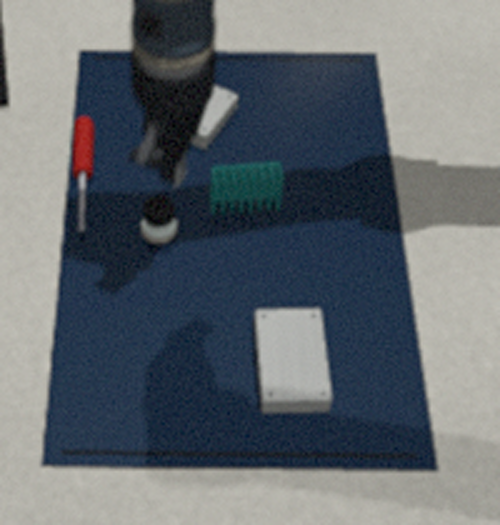

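View pics/t5.png

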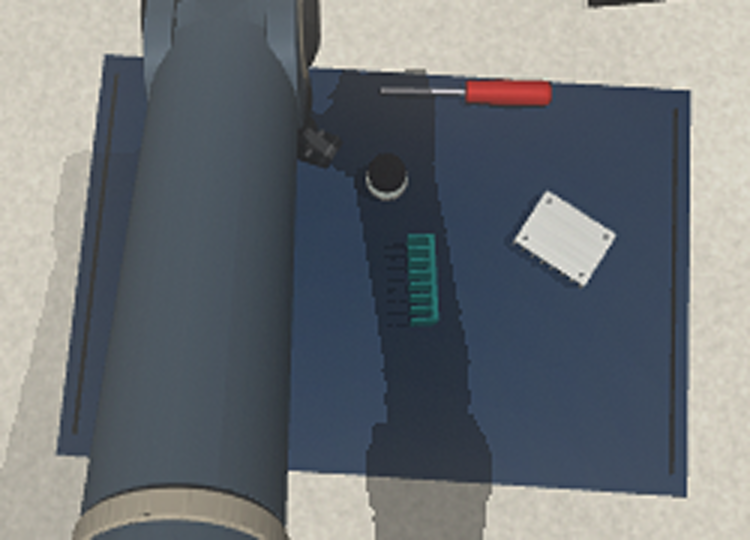

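Both sinks lie face up: the long one at (293,360) in the side crop, the short one at (565,240) in the top crop, about 80 mm inside the right edge. The jar, the driver and the turquoise look-alike stand untouched, and the arm is clear.

```bash
python3 -c "
from bench import job_done
print(job_done())"
```

```text
the job is handed in; nothing more can be done
None
```

Both heat sinks were pushed over and lie flat face up on the mat, nothing else looked moved in the final pictures, and the job was handed in at about 9 s; no verdict was returned.

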